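Close the sample rack with its sliding cover

ROBOT

A 6-joint arm with a two-finger parallel gripper is mounted at the origin on the work surface. World frame = base frame: x ahead of the robot, y to its left, z up, the work surface at z = 0. Lengths are in m, angles in degrees, forces in N, time in s.
With the tool pointing down it reaches from about 0.3 to 0.75 m from the base axis. Payload 8.5 kg.
Tool frame: the origin (TCP) lies at the very end of the fingers, on their centre line; the grasp point (between the pads) lies 19 mm behind it; z points along the fingers, y is the line along which they close (so a half turn about z gives the same grasp; the last joint's range is limited). The gripper opens to 85 mm and grips with 20 to 120 N. Pads are 22 mm wide; open, the fingers measure 114 mm over their backs; the gripper's body (76 mm by 85 mm) begins 54 mm behind the grasp point. The pads swing forward as they close: fully open they stand 13 mm farther back than shut.
Start: joints at [63.295, 21.807, 74.336, -0, 83.858, -12.336], TCP at [0.136, 0.533, 0.231] pointing down, gripper open.
Joint ranges: [-178.18, 178.18], [-50.72, 133.34], [12.68, 142.11], [-81.47, 261.47], [9.98, 163.14], [-165.26, 165.26]. Speed limits (degrees/s): [136.94, 136.94, 180, 180, 180, 180].

INTERFACE

Orientations are given as a 3x3 rotation matrix whose columns are the frame's x, y, z axes.
In Python, from rig import env, imaging gives the robot as it stands. The module is installed in compiled form; this text tells all that it offers.
- The arm moves only by the tool arm_command, never from a script. Its arguments are lists of equal length, an entry for each row: "turn": the turn, a rotation vector about the tool's x, y, z in units of 5 degrees (1.0 is 5 degrees), a list of three; "xyz": the shift along the tool's x, y, z in units of 50 mm (1.0 is 50 mm), a list of three; "claw": the finger opening in mm, from 0 to 85.4. A call has 1 to 12 rows; each row shifts and turns the commanded pose from where the row before left it, along the tool's axes as they then stand; what a row does not reach is not made up. A row lasts 1/10 s, in which the tool goes at most 50 mm and 8.59 degrees, less where a joint would pass 70% of its speed; a pose out of reach is approached as far as the arm can. A call is refused whole if a number of a shift passes 1 or a number of a turn 1, either way. A call with a gripper value outside its range is refused whole. The fingers move at their own pace and stop on an object; "squeeze" is the grip in N (left out, the last holds). Time passes only in rows, so rows that do not move let the fingers close. It gives the time, the measured TCP pose, the force, the opening and the grip force at its end, in the units of the state.
- env.observe(): the state, without advancing time (a new reading comes with each control period).
- imaging.get_image(name): name is "scene" or "top" or "wrist"; returns (picture, depth): 384x512x3 uint8, blue, green, red; 384x512 float32, m along the optical axis (not along the pixel's ray), 0 where there is no reading.
- imaging.camera_info(name): a dict with "camera_matrix" (3x3 intrinsics, pixels), "rvec" (rotation vector, rad) and "tvec" (3), from world to camera coordinates, as OpenCV has them. Camera axes: x right, y down, z forward; pixel columns grow to the right and rows downward; lengths in m; the calibration is good to about 2 mm. A picture is of the moment at which its call begins: read the wrist's pose just before it. camera_info takes no time and is no camera call; for the wrist camera it gives the pose at the moment of the call.
- env.close_job(): hands the job in; it is judged then, once.
The state is a dict: "time_s": time; "q": joint angles; "qvel": joint speeds; "joint_efforts": joint torques, N m; "position": TCP position; "tool_rot": TCP orientation; "ft_force": force on the tool from outside, world axes, zero at the start; "wrist_torque": the same for the moment, N m; "grip_width": finger opening in m; "gripper_force": force on a finger pad.
Only numpy, scipy, OpenCV 4.12 (cv2) and the standard library are available. Lean on these libraries where they do the work, as an engineer would, in place of code of your own. Each camera call takes 0.05 s, during which the arm holds its last target. There are 200 camera calls.

TASK

Take the slide cover off the green rack, lay it on the open end of the yellow sample rack's runners with its orange tab trailing, and slide it under the lips until the tab clicks down behind the steel ledge and the cover stays fully home with the red sensor bar held in. Feel for the click and push gently: once it is under the lips never press the cover on the rack with more than 35 N. Then let go, and leave the other things on the bench standing where they are.

Things in the scene. Friction and masses are not known exactly. Their poses are not given: they have to be found in the camera images.
- rack: Yellow sample rack, fixed, 190 x 102 x 65 mm, x from -92 to +98. Origin: on its underside below the middle line. The cover slides shut in +x. Two runners, 34 to 51 mm either side of the middle line, tops 55 mm above the origin, carry the cover; the tube deck between lies 12 mm lower. Guides 10.5 mm tall on the runners: 92 mm apart from x -92 to -19, tapering to 87 mm at x +10.
- rack_porch (a point): On the rack's middle line at runner height, 72 mm in -x and 55 mm above the rack's origin. From x -92 to +10 the runners are open above: the cover can be laid there with its middle over this point, its rear overhanging the rack. Axes as the rack's.
- rack_mouth (a point): Middle of the line where the lips begin, at runner height: 10 mm in +x and 55 mm above the rack's origin, axes as the rack's. From here to x +98 lips reach over the cover from both sides to 36 mm from the middle line, undersides 7.5 mm above the runners, so the 5 mm plate has 2.5 mm to spare.
- latch_nominal (a point): Drawing position of the steel ledge's upright +x face, on the rack at x -65.5, z 55 mm. The ledge is 22 mm wide, ramped towards -x, its crest 1 mm below the runner tops. On each rack the latch plate (ledge and red bar) is set up to 10 mm off this along x, unmeasured: the cover latches with its middle at x +23 mm, give or take 10, and can go 1.5 mm further to the hard stop.
- fin (a point): Centre of the blue grip fin, 14 (x) x 40 (y) x 28 (z) mm, upright in the middle of the loose cover. Axes are the cover's: +x to the leading edge, -x to the tab, +z up. The cover is a pale plate 125 (x) x 84 (y) x 5 (z) mm, about 0.12 kg, its top 14 mm and underside 19 mm below this point. Pushed from behind the fin with the jaws slack, the cover finds its own way in the guides.
- hook (a point): Centre of the round hook (5 mm thick, 16 mm wide) under the end of the cover's orange spring tab, 86 mm in -x from the cover's middle. It hangs 4.5 mm below the plate's underside and must ride up the ledge's ramp by 3.5 mm and drop behind it, a push of about 3 to 10 N. Two lugs at the plate's -x edge, 21 mm either side, 6 mm deep, meet the red bar.
- green_rack: Green rack, fixed, 110 x 74 x 35 mm, origin at the centre of its underside; the cover lies flat on its top at the start, about centred, its tab overhanging the -x end.
- sensor_bar (a joint): Travel in m of the red spring bar on the latch plate, which the cover's lugs push in +x: 0 free, 0.004 against its hard stop. Its spring pushes the cover back with 2 N at 0 and 4 N at 0.004. A latched cover keeps it at about 0.0025; without the click it springs back to 0 when the cover is let go.
- cover: The same loose cover; origin in the middle of the underside of the plate, 19 mm below fin.
- amber_bottle: Amber bottle, 54 mm wide, 110 mm tall, bystander; origin at the centre of its foot.
- jar: Glass jar with blue cap, 60 mm wide, 60 mm tall, bystander; origin at the centre of its foot.
- beaker: Glass beaker, 68 mm wide, 85 mm tall, bystander; origin at the centre of its foot.
- waste_cup: White waste cup, 90 mm wide, 100 mm tall, bystander; origin at the centre of its foot.
- cap_box: Red box of caps, 70 x 50 x 35 mm, bystander; origin at the centre of its underside.
Things that resemble listed ones, but are neither listed nor needed, are in the scene too. Leave any purple look-alike of the cover alone.

How it is judged:
By the outcome, as a careful person would: the job done as asked, in the order asked, and still so for the second after the job is handed in, with the robot touching nothing.
It also fails if it takes over 51 s, if anything falls off the work surface, if the arm or the gripper's body presses on something with over 40 N, if the wrist force passes 120 N, or if a joint passes its speed limit or range.

## Working session

There is one attempt and no reset: what is moved stays moved. The work goes in short steps, Python scripts to look and compute and a tool call to move; the robot and the scene stay as the last step left them, time stands still between calls to the robot, and variables do not carry over. Pictures are saved under pics/ and viewed, at most 10 in all, crops included, and the job is handed in when it is done.

Besides the shell and the picture viewer there is one more tool, called after "Request:" as a command line: name --argument value ..., lists and objects as JSON in quotes. arm_command: Moves the arm, as the interface text tells. Its arguments: {"type":"object","properties":{"turn":{"type":"array"},"xyz":{"type":"array"},"claw":{"type":"array"},"squeeze":{"type":"number"}},"required":["turn","xyz","claw"]}

```bash
mkdir -p pics; cat > h.py <<'E'
import numpy as np, cv2
from rig import env, imaging
def cam(n):
    c=imaging.camera_info(n);R=cv2.Rodrigues(np.array(c['rvec'],float))[0];return np.array(c['camera_matrix'],float),R,np.array(c['tvec'],float).ravel()
def ray(n,px,z):
    K,R,t=cam(n);o=-R.T@t
    p=cv2.undistortPoints(np.array(px,float).reshape(-1,1,2),K,None).reshape(-1,2)
    d=np.c_[p,np.ones(len(p))]@R
    return o+d*((z-o[2])/d[:,2])[:,None]
def cloud(n,depth):
    K,R,t=cam(n);v,u=np.mgrid[:384,:512]
    c=np.stack([(u-K[0,2])/K[0,0]*depth,(v-K[1,2])/K[1,1]*depth,depth],-1)
    return (c-t)@R
E
python3 - <<'E'
from h import *
s=env.observe();print(s['time_s'],s['position'],s['tool_rot'],s['ft_force'],s['grip_width'])
for n in('top','scene'):
    im,d=imaging.get_image(n);cv2.imwrite(f'pics/{n}0.png',im);np.save(f'pics/{n}0.npy',d);K,R,t=cam(n);print(n,K[0,0],-R.T@t,R[2])
a=cv2.resize(cv2.imread('pics/top0.png'),(800,600));cv2.imwrite('pics/top0b.png',a)
E
```

```text
0.0 [0.13637909 0.53253177 0.23073306] [[-9.68714183e-01  2.48178234e-01 -6.28514687e-04]
 [ 2.48178859e-01  9.68713383e-01 -1.27921229e-03]
 [ 2.91377940e-04 -1.39517515e-03 -9.99998984e-01]] [-0.07348034 -1.51346131  0.12911267] 0.08537925182874292
top 401.77480166164014 [0.44146163 0.01303329 1.07412782] [ 0.16733799 -0.01812899 -0.98573289]
scene 435.5628544290054 [ 1.42232902 -0.27636281  0.67543786] [-0.78603437  0.25314484 -0.56397487]
```

View pics/top0b.png

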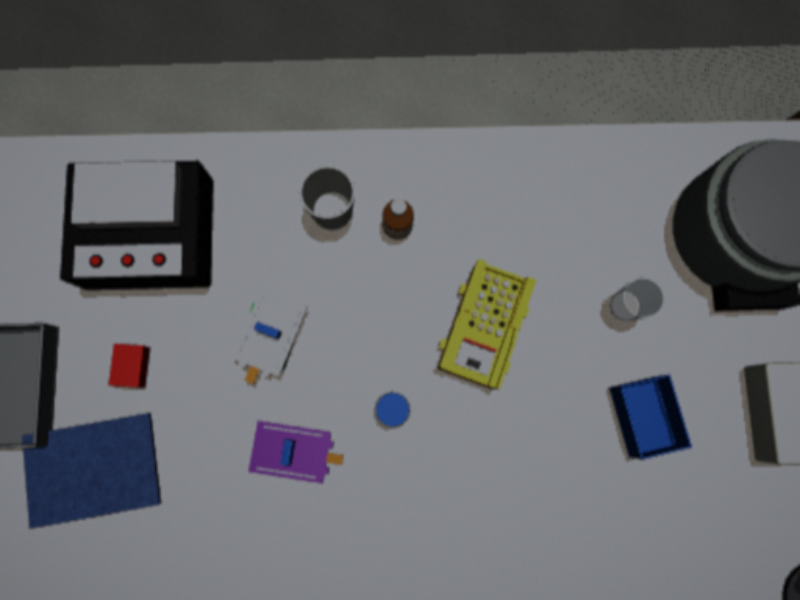

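View pics/scene0.png

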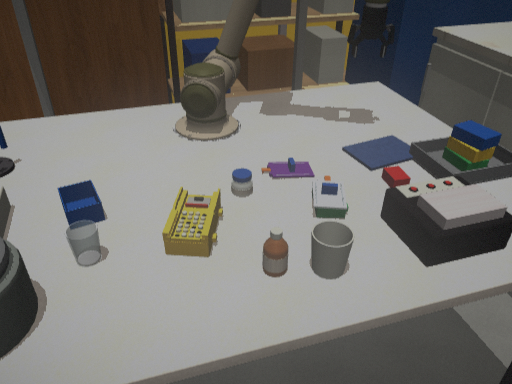

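Top view (800x600): the pale cover has its blue fin at (267,330), its orange tab at (252,376) and green edges at (252,307). The purple look-alike is at (288,452). The yellow rack is at (487,325), with its red bar at (479,345) near its open lower end. There are two candidate covers. The pale one fits, since it is a pale plate lying on the green rack, and the purple one is to be left alone. I'll confirm in one crop and measure.

```bash
python3 - <<'E'
from h import *
im=cv2.imread('pics/top0.png');d=np.load('pics/top0.npy');P=cloud('top',d)
cv2.imwrite('pics/crop0.png',cv2.resize(im[155:320,140:355],None,fx=3.6,fy=3.6,interpolation=cv2.INTER_CUBIC))
hsv=cv2.cvtColor(im,cv2.COLOR_BGR2HSV)
def m(lo,hi,box):
    k=cv2.inRange(hsv,lo,hi);z=np.zeros_like(k);x0,y0,x1,y1=box;z[y0:y1,x0:x1]=k[y0:y1,x0:x1];return z
def rect(k,z):
    c=max(cv2.findContours(k,0,2)[0],key=cv2.contourArea);b=cv2.boxPoints(cv2.minAreaRect(c));w=ray('top',b,z)
    e=w[1]-w[0],w[2]-w[1];print('  c',w.mean(0),'sides',[np.linalg.norm(x) for x in e],'dirs',[np.degrees(np.arctan2(x[1],x[0])) for x in e],'area',cv2.contourArea(c));return w.mean(0)
B=(145,185,205,250)
f=m((95,120,40),(130,255,255),B);print('fin');rect(f,.068);print(np.percentile(P[f>0][:,2],[10,50,90]))
o=m((5,120,60),(22,255,255),B);print('tab');rect(o,.04)
pl=cv2.bitwise_or(f,((P[...,2]>.03)&(P[...,2]<.05)).astype(np.uint8)*255);z=np.zeros_like(pl);z[190:245,145:200]=pl[190:245,145:200];print('plate by depth');rect(z,.04);print(np.percentile(P[z>0][:,2],[10,50,90]))
y=m((22,120,50),(35,255,255),(270,160,350,255));print('rack');rect(y,.06)
r=m((0,120,50),(6,255,255),(285,205,325,235));print('red');rect(r,.055)
q=P[y>0];print(np.percentile(q[:,2],[5,25,50,75,95]))
up=((P[...,2]>.045)&(P[...,2]<.085)).astype(np.uint8)*255;z=np.zeros_like(up);z[160:255,270:350]=up[160:255,270:350];print('rack by depth');rect(z,.062)
E
```

```text
fin
  c [0.57505499 0.20191316 0.068     ] sides [np.float64(0.012564436330912367), np.float64(0.039197651421627074)] dirs [np.float64(-21.339378259278977), np.float64(-113.29405487150403)] area 62.0
[0.0649961  0.0676413  0.06976645]
tab
  c [0.50538987 0.23171311 0.04      ] sides [np.float64(0.024254178397091097), np.float64(0.01535209960630825)] dirs [np.float64(-21.487228773555167), np.float64(-113.09911612107379)] area 45.0
plate by depth
  c [0.56356531 0.20717667 0.04      ] sides [np.float64(0.1518942215069759), np.float64(0.08587034561919123)] dirs [np.float64(-22.612932506107903), np.float64(-114.83351001367635)] area 1544.0
[0.03698151 0.03945938 0.04263213]
rack
  c [ 0.57779877 -0.15281826  0.06      ] sides [np.float64(0.19370175148312158), np.float64(0.1182138006820881)] dirs [np.float64(-22.047183450110047), np.float64(-111.93060756614534)] area 2936.0
red
  c [ 0.5428811  -0.14137179  0.055     ] sides [np.float64(0.0029653198310257566), np.float64(0.051323494638750244)] dirs [np.float64(-23.524701295240526), np.float64(-112.79991459874067)] area 5.0
[0.03858972 0.04228747 0.04691859 0.05952554 0.06662684]
rack by depth
  c [ 0.57700627 -0.15703182  0.062     ] sides [np.float64(0.1930559163952581), np.float64(0.10633074751128246)] dirs [np.float64(-21.862484847120164), np.float64(-111.6404821183621)] area 1161.5
```

View pics/crop0.png

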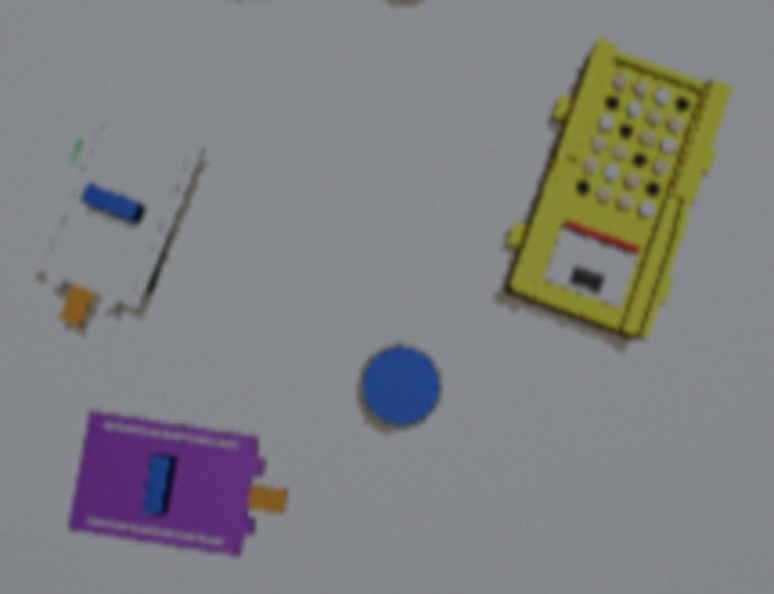

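The crop confirms it: the pale plate at (130,215) with the blue fin at (113,202) and orange tab at (77,307) lies on green edges. The purple look-alike is at (160,485). The cover yaw is about -23° and the rack yaw about -22°. I'll turn the tool so that its y lies along the cover's x, then go above the fin.

Request:
arm_command --turn '[[0,0,1],[0,0,1],[0,0,1],[0,0,1],[0,0,1],[0,0,1],[0,0,1],[0,0,1],[0,0,1],[0,0,1]]' --xyz '[[0,0,0],[0,0,0],[0,0,0],[0,0,0],[0,0,0],[0,0,0],[0,0,0],[0,0,0],[0,0,0],[0,0,0]]' --claw '[60,60,60,60,60,60,60,60,60,60]'

```text
time_s: 1.1
position: [0.1364, 0.5326, 0.231]
tool_rot: [[-0.429, 0.903, -0.0], [0.903, 0.429, -0.001], [-0.001, -0.001, -1.0]]
ft_force: [0.0, 0.2, 0.1]
grip_width: 0.0601
gripper_force: 0.0
```

Request:
arm_command --turn '[[0,0,1],[0,0,1],[0,0,1],[0,0,1],[0,0,1],[0,0,1],[0,0,1],[0,0,1],[0,0,1],[0,0,0.7],[0,0,0]]' --xyz '[[0,0,0],[0,0,0],[0,0,0],[0,0,0],[0,0,0],[0,0,0],[0,0,0],[0,0,0],[0,0,0],[0,0,0],[0,0,0]]' --claw '[60,60,60,60,60,60,60,60,60,60,60]'

```text
time_s: 2.2
position: [0.1364, 0.5326, 0.231]
tool_rot: [[0.389, 0.921, -0.0], [0.921, -0.389, -0.001], [-0.001, -0.0, -1.0]]
ft_force: [-0.8, 0.0, 0.9]
grip_width: 0.0597
gripper_force: 0.0
```

Request:
arm_command --turn '[[0,0,0],[0,0,0],[0,0,0],[0,0,0],[0,0,0],[0,0,0],[0,0,0],[0,0,0],[0,0,0],[0,0,0],[0,0,0],[0,0,0]]' --xyz '[[-0.222,0.89,0],[-0.222,0.89,0],[-0.222,0.89,0],[-0.222,0.89,0],[-0.222,0.89,0],[-0.222,0.89,0],[-0.222,0.89,0],[-0.222,0.89,0],[-0.222,0.89,0],[-0.222,0.89,0],[-0.222,0.89,0],[-0.222,0.89,0]]' --claw '[60,60,60,60,60,60,60,60,60,60,60,60]'

```text
time_s: 3.4
position: [0.578, 0.2011, 0.2311]
tool_rot: [[0.387, 0.922, -0.0], [0.922, -0.387, 0.0], [-0.0, -0.0, -1.0]]
ft_force: [0.1, 0.1, -0.0]
grip_width: 0.06
gripper_force: 0.0
```

```bash
cat >> h.py <<'E'
def st():
    s=env.observe();R=np.array(s['tool_rot']);print('t',round(s['time_s'],2),'p',np.round(s['position'],4),'yaw_y',round(np.degrees(np.arctan2(R[1,1],R[0,1])),2),'tilt',np.round(R[:2,2],4),'F',np.round(s['ft_force'],1),'w',round(s['grip_width'],4),'gf',round(s['gripper_force'],1));return s,np.array(s['position']),R
E
python3 - <<'E'
from h import *
st();im,d=imaging.get_image('wrist');cv2.imwrite('pics/w1.png',im);np.save('pics/w1.npy',d);K,R,t=cam('wrist');print(K[0,0],-R.T@t,R[2]); print(env.observe()['q'])
np.savez('pics/w1c.npz',K=K,R=R,t=t)
E
```

```text
t 3.4 p [0.578  0.2011 0.2311] yaw_y -22.76 tilt [-0.0005  0.    ] F [ 0.1  0.1 -0. ] w 0.06 gf 0.0
331.82488098507025 [0.61534124 0.27517704 0.37238782] [-0.12730593 -0.30227899 -0.94468016]
[ 7.67946335 28.49296368 63.39443263 -0.12000021 88.05671677 30.71652494]
```

View pics/w1.png

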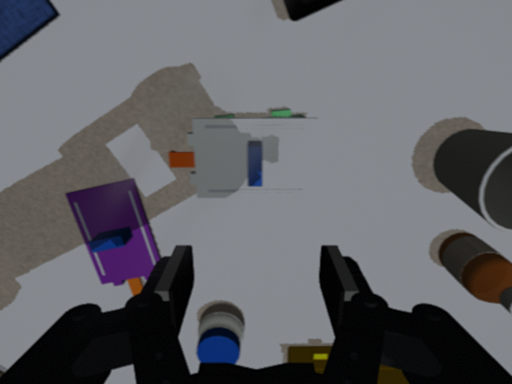

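The wrist view shows the fin at (255,163), the plate's left edge at column 195 and the orange tab at (181,159). I'll measure from this.

```bash
python3 - <<'E'
from h import *
im=cv2.imread('pics/w1.png');P=cloud('wrist',np.load('pics/w1.npy'));hsv=cv2.cvtColor(im,cv2.COLOR_BGR2HSV)
def reg(k,b):
    z=np.zeros(k.shape,bool);z[b[1]:b[3],b[0]:b[2]]=k[b[1]:b[3],b[0]:b[2]];return z
f=reg(cv2.inRange(hsv,(100,120,40),(130,255,255))>0,(235,130,275,195))
pf=P[f];print('fin z',np.percentile(pf[:,2],[5,50,95]))
t=f&(P[...,2]>.064);v,u=np.nonzero(t);w=P[t]
(c,s,a)=cv2.minAreaRect((w[:,:2]*1000).astype(np.float32));print('fin top depth',c,s,a)
o=reg(cv2.inRange(hsv,(3,120,60),(22,255,255))>0,(160,140,200,180));
b=cv2.minAreaRect(np.argwhere(o)[:,::-1].astype(np.float32));print(b);tw=ray('wrist',[b[0]],.0395)[0];print('tab',tw)
print('yaw',np.degrees(np.arctan2(c[1]/1000-tw[1],c[0]/1000-tw[0])))
# plate left edges: line along fin long axis
h=P[...,2];pl=reg((h>.034)&(h<.045),(185,105,330,205));q=P[pl][:,:2]*1000;r=cv2.minAreaRect(q.astype(np.float32));print('plate',r)
p=env.observe()['position'];R=np.array(env.observe()['tool_rot']);print('tool shift',R.T@(np.array([c[0]/1000,c[1]/1000,p[2]])-p)*1000)
E
```

```text
fin z [0.06548867 0.06676674 0.06784484]
fin top depth (579.5831909179688, 194.27732849121094) (29.27142906188965, 10.675963401794434) 67.12959289550781
((181.0, 159.0), (16.0, 24.0), 90.0)
tab [0.51182946 0.22844314 0.0395    ]
yaw -26.760193438417854
plate ((576.4406127929688, 200.26052856445312), (84.82731628417969, 134.58682250976562), 67.1850814819336)
tool shift [-3.32214145e+00 -1.91842143e+00  6.63605390e-04]
```

Already centred to within a few mm, so I'll go down and grip the fin.

Request:
arm_command --turn '[[0,0,0],[0,0,0],[0,0,0],[0,0,0],[0,0,0],[0,0,0],[0,0,0],[0,0,0],[0,0,0],[0,0,0],[0,0,0]]' --xyz '[[0,0,0.8],[0,0,0.8],[0,0,0.8],[0,0,0.7],[0,0,0.4],[0,0,0.25],[0,0,0],[0,0,0],[0,0,0],[0,0,0],[0,0,0]]' --claw '[60,60,60,60,60,60,60,5,5,5,5]' --squeeze 40

```text
time_s: 4.55
position: [0.5773, 0.2026, 0.045]
tool_rot: [[0.389, 0.921, 0.002], [0.921, -0.389, 0.0], [0.001, 0.002, -1.0]]
ft_force: [-0.8, -0.0, 6.3]
grip_width: 0.0134
gripper_force: 40.2
```

```bash
python3 - <<'E'
from h import *
st()
E
```

```text
t 4.55 p [0.5773 0.2026 0.045 ] yaw_y -22.86 tilt [0.0021 0.0003] F [-0.8 -0.   6.3] w 0.0134 gf 40.2
```

Gripped at 13.4 mm. I'll lift and refine the rack measurement.

Request:
arm_command --turn '[[0,0,0],[0,0,0],[0,0,0],[0,0,0],[0,0,0],[0,0,0]]' --xyz '[[0,0,-0.1],[0,0,-0.3],[0,0,-0.7],[0,0,-0.7],[0,0,-0.4],[0,0,0]]' --claw '[5,5,5,5,5,5]' --squeeze 50

```text
time_s: 5.15
position: [0.5778, 0.2027, 0.157]
tool_rot: [[0.389, 0.921, 0.006], [0.921, -0.389, 0.001], [0.003, 0.005, -1.0]]
ft_force: [-0.5, -1.0, -1.7]
grip_width: 0.013
gripper_force: 48.9
```

```bash
python3 - <<'E'
from h import *
st()
im=cv2.imread('pics/top0.png');P=cloud('top',np.load('pics/top0.npy'))+[.002,.0005,0]
B=np.zeros((384,512),bool);B[160:255,270:350]=1
hsv=cv2.cvtColor(im,cv2.COLOR_BGR2HSV);yel=cv2.inRange(hsv,(22,120,50),(35,255,255))>0
k=B&yel&(P[...,2]>.061)&(P[...,2]<.070);q=P[k]
print(len(q),np.median(q[:,2]))
for a in(-21,-21.5,-22,-22.5,-23):
    c,s=np.cos(np.radians(a)),np.sin(np.radians(a));U=q[:,0]*c+q[:,1]*s;V=-q[:,0]*s+q[:,1]*c
    h=np.histogram(V,bins=np.arange(.0,.14,.002))[0];print(a,'u',np.round(np.percentile(U,[0,2,98,100]),4),'v',np.round(np.percentile(V,[0,2,98,100]),4),'sharp',(h**2).sum())
a=-22;c,s=np.cos(np.radians(a)),np.sin(np.radians(a));V=-q[:,0]*s+q[:,1]*c
h,e=np.histogram(V,bins=np.arange(.0,.14,.002));print([(round(x,3),int(y)) for x,y in zip(e,h) if y])
# red bar
r=B&(cv2.inRange(hsv,(0,110,50),(8,255,255))>0);w=ray('top',np.argwhere(r)[:,::-1],.055)+[.002,.0005,0]
U=w[:,0]*c+w[:,1]*s;V=-w[:,0]*s+w[:,1]*c;print('red u',U.mean(),'v',V.min(),V.max(),V.mean(),len(w))
E
```

```text
t 5.15 p [0.5778 0.2027 0.157 ] yaw_y -22.86 tilt [0.0058 0.0008] F [-0.5 -1.  -1.7] w 0.013 gf 48.9
537 0.06502004012113029
-21 u [0.5027 0.5096 0.6882 0.6915] v [0.0105 0.0122 0.1132 0.1145] sharp 20355
-21.5 u [0.5017 0.509  0.6875 0.6906] v [0.0161 0.0175 0.1179 0.1192] sharp 21459
-22 u [0.5007 0.5083 0.687  0.6897] v [0.0211 0.0227 0.1231 0.1242] sharp 20371
-22.5 u [0.4996 0.5073 0.6868 0.6893] v [0.0258 0.0277 0.1285 0.1294] sharp 20587
-23 u [0.4985 0.5065 0.6858 0.689 ] v [0.0305 0.0325 0.1341 0.1352] sharp 19705
[(np.float64(0.02), 6), (np.float64(0.022), 37), (np.float64(0.024), 56), (np.float64(0.026), 45), (np.float64(0.028), 26), (np.float64(0.03), 28), (np.float64(0.032), 25), (np.float64(0.034), 27), (np.float64(0.036), 10), (np.float64(0.108), 19), (np.float64(0.11), 23), (np.float64(0.112), 25), (np.float64(0.114), 27), (np.float64(0.116), 32), (np.float64(0.118), 54), (np.float64(0.12), 55), (np.float64(0.122), 41), (np.float64(0.124), 1)]
red u 0.5580900504390033 v 0.04783593663297539 0.09916531412265514 0.07265334154089155 28
```

Request:
arm_command --turn '[[0,0,-0.18],[0,0,0],[0,0,0],[0,0,0],[0,0,0],[0,0,0],[0,0,0],[0,0,0],[0,0,0],[0,0,0],[0,0,0],[0,0,0]]' --xyz '[[0,0,0],[-0.34,0.06,0],[-0.7,0.127,0],[-0.7,0.127,0],[-0.7,0.127,0],[-0.7,0.127,0],[-0.7,0.127,0],[-0.7,0.127,0],[-0.7,0.127,0],[-0.7,0.127,0],[-0.5,0.09,0],[-0.2,0.036,0]]' --claw '[5,5,5,5,5,5,5,5,5,5,5,5]'

```text
time_s: 6.35
position: [0.5068, -0.1302, 0.1526]
tool_rot: [[0.377, 0.926, -0.002], [0.926, -0.377, 0.001], [-0.0, -0.002, -1.0]]
ft_force: [-0.2, -0.6, -0.9]
grip_width: 0.0131
gripper_force: 48.9
```

Request:
arm_command --turn '[[0,0,0],[0,0,0],[0,0,0],[0,0,0],[0,0,0]]' --xyz '[[0,0,0.3],[0,0,0.6],[0,0,0.4],[0,0,0.2],[0,0,0]]' --claw '[5,5,5,5,5]'

```text
time_s: 6.85
position: [0.5075, -0.1274, 0.0775]
tool_rot: [[0.374, 0.927, -0.003], [0.927, -0.374, 0.002], [0.0, -0.003, -1.0]]
ft_force: [0.3, 0.1, -1.3]
grip_width: 0.0126
gripper_force: 48.9
```

```bash
python3 - <<'E'
from h import *
st()
im,d=imaging.get_image('top');cv2.imwrite('pics/top2.png',im);np.save('pics/top2.npy',d)
im2,d2=imaging.get_image('wrist');cv2.imwrite('pics/w2.png',im2);np.save('pics/w2.npy',d2)
a=cv2.resize(im[150:290,250:370],None,fx=4,fy=4,interpolation=2);b=cv2.resize(im2,(320,240));
c=np.zeros((560,800,3),np.uint8);c[:560,:480]=a;c[:240,480:]=b;cv2.imwrite('pics/c2.png',c)
E
```

```text
t 6.85 p [ 0.5075 -0.1274  0.0775] yaw_y -21.95 tilt [-0.003   0.0016] F [ 0.3  0.1 -1.3] w 0.0126 gf 48.9
```

View pics/c2.png

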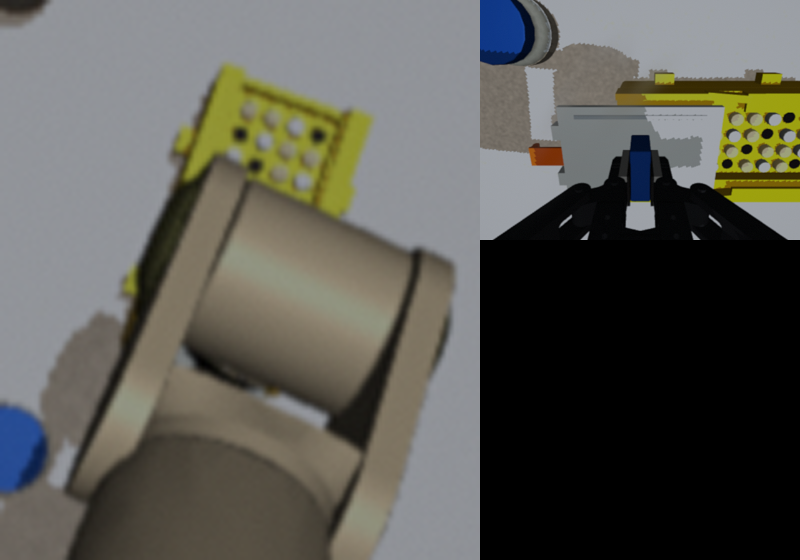

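Left: the arm hides the porch from the top camera. Right (wrist): the cover hovers over the runners, its far edge at row 106, just inside the yellow guide at rows 93 to 104. I'll enlarge the wrist view to measure the clearance.

```bash
python3 - <<'E'
from h import *
im=cv2.imread('pics/w2.png');c=im[110:330,112:512];cv2.imwrite('pics/c3.png',cv2.resize(c,None,fx=2,fy=2,interpolation=2))
P=cloud('wrist',np.load('pics/w2.npy'));a=np.radians(-22);cc,ss=np.cos(a),np.sin(a)
for col in (230,260,290,320,350,370,400,450):
  U=P[:,col,0]*cc+P[:,col,1]*ss;V=-P[:,col,0]*ss+P[:,col,1]*cc
  print(col,[(r,int(1000*(U[r]-.5922)),round(1000*(V[r]-.0727),1),int(1000*P[r,col,2])) for r in list(range(126,182,5))])
E
```

```text
230 [(126, -90, np.float64(51.6), 1), (131, -90, np.float64(49.3), 8), (136, -88, np.float64(49.8), 28), (141, -87, np.float64(49.8), 44), (146, -86, np.float64(49.6), 56), (151, -85, np.float64(49.1), 65), (156, -85, np.float64(46.8), 66), (161, -86, np.float64(41.7), 55), (166, -86, np.float64(38.8), 55), (171, -85, np.float64(41.7), 74), (176, -85, np.float64(39.1), 73), (181, -85, np.float64(36.7), 73)]
260 [(126, -70, np.float64(51.4), 0), (131, -70, np.float64(49.9), 11), (136, -71, np.float64(49.9), 29), (141, -71, np.float64(49.8), 43), (146, -71, np.float64(49.7), 56), (151, -71, np.float64(49.2), 65), (156, -71, np.float64(46.8), 65), (161, -71, np.float64(41.7), 55), (166, -71, np.float64(38.9), 55), (171, -71, np.float64(41.6), 74), (176, -71, np.float64(39.0), 73), (181, -71, np.float64(36.7), 73)]
290 [(126, -53, np.float64(55.3), 27), (131, -53, np.float64(52.3), 26), (136, -53, np.float64(49.8), 28), (141, -55, np.float64(49.8), 44), (146, -56, np.float64(49.8), 57), (151, -57, np.float64(48.9), 64), (156, -57, np.float64(46.8), 65), (161, -55, np.float64(41.7), 55), 
[... 1462 characters left out ...]
0), 30), (141, 4, np.float64(49.9), 44), (146, 0, np.float64(49.7), 56), (151, -4, np.float64(49.3), 66), (156, -4, np.float64(46.9), 66), (161, -4, np.float64(44.4), 66), (166, 0, np.float64(39.1), 56), (171, 1, np.float64(36.3), 55), (176, 2, np.float64(33.2), 54), (181, 7, np.float64(26.9), 43)]
450 [(126, 40, np.float64(55.0), 25), (131, 40, np.float64(52.3), 26), (136, 39, np.float64(49.8), 28), (141, 31, np.float64(49.9), 44), (146, 24, np.float64(49.8), 57), (151, 19, np.float64(49.2), 66), (156, 19, np.float64(46.7), 65), (161, 19, np.float64(44.4), 66), (166, 20, np.float64(42.1), 67), (171, 22, np.float64(38.9), 64), (176, 21, np.float64(36.8), 66), (181, 35, np.float64(27.0), 43)]
```

View pics/c3.png

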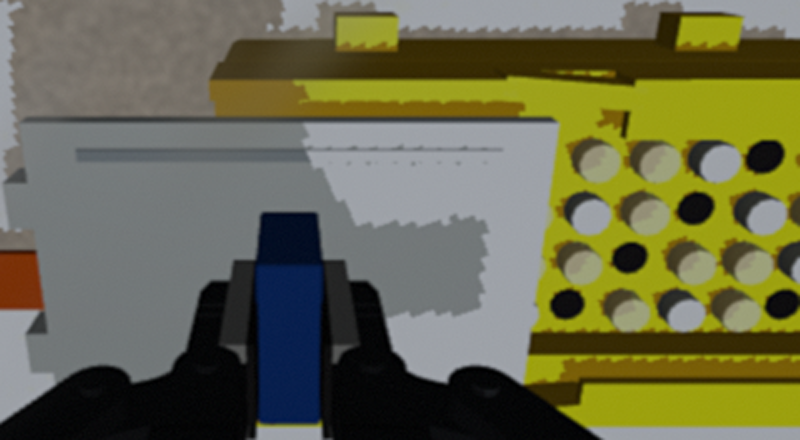

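The enlarged view shows the plate's far edge (row 120) parallel to the guide and the leading edge at column 555, at about rack x -10. By depth the rack's outer face is at v=49.8 (nominally 51) and the plate edge at about 42.3, so the cover needs about 1.2 mm towards -v. I'll lower it, then slacken.

Request:
arm_command --turn '[[0,0,0],[0,0,0],[0,0,0],[0,0,0],[0,0,0],[0,0,0]]' --xyz '[[-0.024,0,0],[0,0,0.08],[0,0,0.08],[0,0,0.06],[0,0,0.03],[0,0,0]]' --claw '[5,5,5,5,5,5]'

```text
time_s: 7.55
position: [0.5077, -0.1289, 0.0661]
tool_rot: [[0.374, 0.927, -0.0], [0.927, -0.374, 0.0], [0.0, -0.0, -1.0]]
ft_force: [0.5, -0.8, -1.7]
grip_width: 0.0127
gripper_force: 48.9
```

```bash
python3 - <<'E'
from h import *
st()
E
```

```text
t 7.55 p [ 0.5077 -0.1289  0.0661] yaw_y -21.97 tilt [-0.0004  0.0002] F [ 0.5 -0.8 -1.7] w 0.0127 gf 48.9
```

Request:
arm_command --turn '[[0,0,0],[0,0,0],[0,0,0]]' --xyz '[[0,0,0.02],[0,0,0.01],[0,0,0]]' --claw '[5,5,5]'

```text
time_s: 7.85
position: [0.5079, -0.129, 0.065]
tool_rot: [[0.374, 0.927, 0.0], [0.927, -0.374, -0.0], [-0.0, 0.0, -1.0]]
ft_force: [-0.4, 0.2, 0.3]
grip_width: 0.0129
gripper_force: 49.1
```

```bash
python3 - <<'E'
from h import *
st()
E
```

```text
t 7.85 p [ 0.5079 -0.129   0.065 ] yaw_y -21.97 tilt [ 0.0003 -0.0002] F [-0.4  0.2  0.3] w 0.0129 gf 49.1
```

Request:
arm_command --turn '[[0,0,0],[0,0,0],[0,0,0],[0,0,0]]' --xyz '[[0,0,0],[0,0,0],[0,0,-0.04],[0,0,0]]' --claw '[22,22,22,22]' --squeeze 20

```text
time_s: 8.25
position: [0.508, -0.1291, 0.0671]
tool_rot: [[0.374, 0.927, 0.0], [0.927, -0.374, -0.0], [-0.0, 0.0, -1.0]]
ft_force: [0.8, -0.7, -0.3]
grip_width: 0.0223
gripper_force: 0.0
```

```bash
cat > look.py <<'E'
from h import *
s,p,R=st();a=np.radians(-22);cc,ss=np.cos(a),np.sin(a)
im,d=imaging.get_image('wrist');P=cloud('wrist',d);U=(P[...,0]*cc+P[...,1]*ss-.5922)*1000;V=(-P[...,0]*ss+P[...,1]*cc-.0715)*1000;Z=P[...,2]*1000
print('tcp u',round((p[0]*cc+p[1]*ss-.5922)*1000,1),'v',round((-p[0]*ss+p[1]*cc-.0715)*1000,1))
hsv=cv2.cvtColor(im,cv2.COLOR_BGR2HSV)
for col in (225,255,285,310,340,370):
  k=[r for r in range(155,185) if 57<Z[r,col]<64 and hsv[r,col,1]<90]
  print(col,'edge row',k[:1],[(round(U[r,col],0),round(V[r,col],1),round(Z[r,col],1)) for r in k[:3:2]], 'z+10',[round(Z[r+15,col],1) for r in k[:1]])
o=(cv2.inRange(hsv,(3,120,60),(20,255,255))>0)&(V<12)&(Z>40)&(Z<75);print('tab u,v,z',np.median(U[o]),np.median(V[o]),np.median(Z[o]),o.sum())
E
python3 look.py
```

```text
t 8.25 p [ 0.508  -0.1291  0.0671] yaw_y -21.97 tilt [ 0.0004 -0.0002] F [ 0.8 -0.7 -0.3] w 0.0223 gf 0.0
tcp u -72.9 v -0.9
225 edge row [169] [(np.float64(-88.0), np.float64(41.6), np.float64(58.6)), (np.float64(-88.0), np.float64(41.0), np.float64(59.7))] z+10 [np.float64(60.1)]
255 edge row [169] [(np.float64(-74.0), np.float64(41.4), np.float64(57.9)), (np.float64(-74.0), np.float64(41.0), np.float64(60.1))] z+10 [np.float64(60.2)]
285 edge row [169] [(np.float64(-60.0), np.float64(41.4), np.float64(57.8)), (np.float64(-60.0), np.float64(40.6), np.float64(58.6))] z+10 [np.float64(60.8)]
310 edge row [169] [(np.float64(-48.0), np.float64(41.4), np.float64(58.1)), (np.float64(-48.0), np.float64(40.7), np.float64(58.8))] z+10 [np.float64(59.4)]
340 edge row [168] [(np.float64(-34.0), np.float64(41.7), np.float64(57.3)), (np.float64(-34.0), np.float64(41.5), np.float64(60.0))] z+10 [np.float64(60.5)]
370 edge row [169] [(np.float64(-19.0), np.float64(41.4), np.float64(57.8)), (np.float64(-20.0), np.float64(40.6), np.float64(58.5))] z+10 [np.float64(60.1)]
tab u,v,z -149.60986219479634 0.6838247972366512 59.38297123431861 1479
```

The cover lies flat on the runners (plate top at z 60) and is centred. I'll push from behind the fin with slack jaws.

Request:
arm_command --turn '[[0,0,0],[0,0,0],[0,0,0],[0,0,0],[0,0,0],[0,0,0],[0,0,0]]' --xyz '[[0,0.06,0],[0,0.06,0],[0,0.1,0],[0,0.1,0],[0,0.1,0],[0,0.1,0],[0,0.1,0]]' --claw '[22,22,22,22,22,22,22]'

```text
time_s: 9.0
position: [0.537, -0.1407, 0.0668]
tool_rot: [[0.374, 0.927, -0.0], [0.927, -0.374, 0.0], [0.0, -0.0, -1.0]]
ft_force: [0.1, 0.1, 0.2]
grip_width: 0.0222
gripper_force: 0.2
```

```bash
python3 look.py | head -2
```

```text
t 9.0 p [ 0.537  -0.1407  0.0668] yaw_y -21.97 tilt [-0.0001  0.    ] F [0.1 0.1 0.2] w 0.0222 gf 0.2
tcp u -41.6 v -0.8
```

Request:
arm_command --turn '[[0,0,0],[0,0,0],[0,0,0],[0,0,0],[0,0,0]]' --xyz '[[0,0.08,0],[0,0.08,0],[0,0.08,0],[0,0.08,0],[0,0.08,0]]' --claw '[22,22,22,22,22]'

```text
time_s: 9.55
position: [0.5554, -0.1482, 0.0668]
tool_rot: [[0.374, 0.927, -0.0], [0.927, -0.374, -0.0], [-0.0, 0.0, -1.0]]
ft_force: [-0.9, -0.2, -0.7]
grip_width: 0.022
gripper_force: 0.1
```

```bash
python3 look.py
```

```text
t 9.55 p [ 0.5554 -0.1482  0.0668] yaw_y -21.97 tilt [-0. -0.] F [-0.9 -0.2 -0.7] w 0.022 gf 0.1
tcp u -21.7 v -0.8
225 edge row [169] [(np.float64(-36.0), np.float64(41.4), np.float64(57.8)), (np.float64(-36.0), np.float64(41.2), np.float64(60.5))] z+10 [np.float64(59.2)]
255 edge row [168] [(np.float64(-22.0), np.float64(41.9), np.float64(57.8)), (np.float64(-22.0), np.float64(41.2), np.float64(59.1))] z+10 [np.float64(60.6)]
285 edge row [169] [(np.float64(-8.0), np.float64(41.3), np.float64(57.5)), (np.float64(-8.0), np.float64(40.5), np.float64(58.3))] z+10 [np.float64(59.9)]
310 edge row [169] [(np.float64(4.0), np.float64(41.6), np.float64(58.7)), (np.float64(4.0), np.float64(41.0), np.float64(60.0))] z+10 [np.float64(60.7)]
340 edge row [] [] z+10 []
370 edge row [] [] z+10 []
tab u,v,z -101.79903293482384 0.610430697117359 59.48024581256122 1513
```

Sliding freely under the lips (cover middle at about -25). I'll continue in smaller steps.

Request:
arm_command --turn '[[0,0,0],[0,0,0],[0,0,0],[0,0,0],[0,0,0]]' --xyz '[[0,0.08,0],[0,0.08,0],[0,0.08,0],[0,0.08,0],[0,0.08,0]]' --claw '[22,22,22,22,22]'

```text
time_s: 10.1
position: [0.574, -0.1557, 0.0668]
tool_rot: [[0.374, 0.927, -0.0], [0.927, -0.374, -0.0], [-0.0, -0.0, -1.0]]
ft_force: [-0.7, 0.2, -0.9]
grip_width: 0.0221
gripper_force: 0.2
```

Request:
arm_command --turn '[[0,0,0],[0,0,0]]' --xyz '[[0,0.05,0],[0,0.05,0]]' --claw '[22,22]'

```text
time_s: 10.3
position: [0.5785, -0.1575, 0.0668]
tool_rot: [[0.374, 0.927, -0.0], [0.927, -0.374, -0.0], [-0.0, -0.0, -1.0]]
ft_force: [-0.9, 0.3, -0.2]
grip_width: 0.022
gripper_force: 0.2
```

Request:
arm_command --turn '[[0,0,0],[0,0,0]]' --xyz '[[0,0.04,0],[0,0.04,0]]' --claw '[22,22]'

```text
time_s: 10.5
position: [0.5821, -0.1589, 0.0668]
tool_rot: [[0.374, 0.927, -0.0], [0.927, -0.374, -0.0], [-0.0, -0.0, -1.0]]
ft_force: [0.5, 1.1, -0.0]
grip_width: 0.022
gripper_force: 0.2
```

Request:
arm_command --turn '[[0,0,0],[0,0,0]]' --xyz '[[0,0.04,0],[0,0.04,0]]' --claw '[22,22]'

```text
time_s: 10.7
position: [0.5859, -0.1604, 0.0668]
tool_rot: [[0.374, 0.927, -0.0], [0.927, -0.374, -0.0], [-0.0, -0.0, -1.0]]
ft_force: [-0.3, -0.2, -0.7]
grip_width: 0.0221
gripper_force: 0.2
```

```bash
python3 look.py
```

```text
t 10.7 p [ 0.5859 -0.1604  0.0668] yaw_y -21.97 tilt [-0. -0.] F [-0.3 -0.2 -0.7] w 0.0221 gf 0.2
tcp u 11.1 v -0.8
225 edge row [169] [(np.float64(-4.0), np.float64(41.5), np.float64(58.1)), (np.float64(-4.0), np.float64(41.3), np.float64(60.6))] z+10 [np.float64(59.8)]
255 edge row [] [] z+10 []
285 edge row [] [] z+10 []
310 edge row [] [] z+10 []
340 edge row [] [] z+10 []
370 edge row [] [] z+10 []
tab u,v,z -69.54533833003163 0.7320610938445077 59.47368398654753 1541
```

Request:
arm_command --turn '[[0,0,0],[0,0,0]]' --xyz '[[0,0.02,0],[0,0.02,0]]' --claw '[22,22]'

```text
time_s: 10.95
position: [0.5876, -0.1611, 0.0668]
tool_rot: [[0.374, 0.927, -0.0], [0.927, -0.374, 0.0], [-0.0, -0.0, -1.0]]
ft_force: [-0.4, -0.4, 0.3]
grip_width: 0.022
gripper_force: 0.2
```

Request:
arm_command --turn '[[0,0,0],[0,0,0]]' --xyz '[[0,0.02,0],[0,0.02,0]]' --claw '[22,22]'

```text
time_s: 11.15
position: [0.5895, -0.1619, 0.0668]
tool_rot: [[0.374, 0.927, -0.0], [0.927, -0.374, 0.0], [0.0, -0.0, -1.0]]
ft_force: [-0.7, 0.5, -0.2]
grip_width: 0.0222
gripper_force: 0.2
```

Request:
arm_command --turn '[[0,0,0],[0,0,0]]' --xyz '[[0,0.02,0],[0,0.02,0]]' --claw '[22,22]'

```text
time_s: 11.35
position: [0.5914, -0.1627, 0.0668]
tool_rot: [[0.374, 0.927, 0.0], [0.927, -0.374, -0.0], [-0.0, 0.0, -1.0]]
ft_force: [-0.4, -0.1, 0.9]
grip_width: 0.0222
gripper_force: 0.2
```

Request:
arm_command --turn '[[0,0,0],[0,0,0]]' --xyz '[[0,0.02,0],[0,0.02,0]]' --claw '[22,22]'

```text
time_s: 11.55
position: [0.5931, -0.1634, 0.0669]
tool_rot: [[0.374, 0.927, -0.0], [0.927, -0.374, 0.0], [0.0, -0.0, -1.0]]
ft_force: [-1.2, 0.1, 1.4]
grip_width: 0.022
gripper_force: 0.6
```

Request:
arm_command --turn '[[0,0,0],[0,0,0]]' --xyz '[[0,0.02,0],[0,0.02,0]]' --claw '[22,22]'

```text
time_s: 11.75
position: [0.595, -0.1641, 0.0669]
tool_rot: [[0.374, 0.927, -0.0], [0.927, -0.374, 0.0], [-0.0, -0.0, -1.0]]
ft_force: [-1.5, 0.7, 1.1]
grip_width: 0.0221
gripper_force: 0.6
```

Request:
arm_command --turn '[[0,0,0],[0,0,0]]' --xyz '[[0,0.02,0],[0,0.02,0]]' --claw '[22,22]'

```text
time_s: 11.95
position: [0.5969, -0.1649, 0.0668]
tool_rot: [[0.374, 0.927, -0.0], [0.927, -0.374, -0.0], [-0.0, -0.0, -1.0]]
ft_force: [-1.7, 1.0, 0.5]
grip_width: 0.022
gripper_force: 0.7
```

Request:
arm_command --turn '[[0,0,0],[0,0,0]]' --xyz '[[0,0.02,0],[0,0.02,0]]' --claw '[22,22]'

```text
time_s: 12.15
position: [0.5988, -0.1657, 0.0668]
tool_rot: [[0.374, 0.927, 0.0], [0.927, -0.374, -0.0], [0.0, 0.0, -1.0]]
ft_force: [-0.3, -0.1, 0.9]
grip_width: 0.0218
gripper_force: 0.4
```

Request:
arm_command --turn '[[0,0,0],[0,0,0]]' --xyz '[[0,0.02,0],[0,0.02,0]]' --claw '[22,22]'

```text
time_s: 12.35
position: [0.6007, -0.1665, 0.0668]
tool_rot: [[0.374, 0.927, 0.0], [0.927, -0.374, -0.0], [0.0, 0.0, -1.0]]
ft_force: [-0.6, -0.5, 0.5]
grip_width: 0.022
gripper_force: 0.3
```

Request:
arm_command --turn '[[0,0,0],[0,0,0]]' --xyz '[[0,0.02,0],[0,0.01,0]]' --claw '[22,22]'

```text
time_s: 12.55
position: [0.6021, -0.167, 0.0668]
tool_rot: [[0.374, 0.927, 0.0], [0.927, -0.374, -0.0], [-0.0, 0.0, -1.0]]
ft_force: [-0.2, 0.6, 0.8]
grip_width: 0.0223
gripper_force: 0.3
```

Request:
arm_command --turn '[[0,0,0],[0,0,0]]' --xyz '[[0,0.02,0],[0,0.01,0]]' --claw '[22,22]'

```text
time_s: 12.75
position: [0.6031, -0.1674, 0.0668]
tool_rot: [[0.374, 0.927, -0.001], [0.927, -0.374, 0.0], [0.0, -0.001, -1.0]]
ft_force: [-1.9, 1.1, 2.3]
grip_width: 0.0218
gripper_force: 1.4
```

```bash
python3 look.py
```

```text
t 12.75 p [ 0.6031 -0.1674  0.0668] yaw_y -21.97 tilt [-0.0008  0.0003] F [-1.9  1.1  2.3] w 0.0218 gf 1.4
tcp u 29.7 v -0.8
225 edge row [] [] z+10 []
255 edge row [] [] z+10 []
285 edge row [] [] z+10 []
310 edge row [] [] z+10 []
340 edge row [] [] z+10 []
370 edge row [] [] z+10 []
tab u,v,z -51.10209183303876 0.5581366451107086 62.60099581415459 1626
```

The tab has risen about 3 mm, so the hook is up on the ledge. I'll go on in 1 mm steps to feel for the drop.

Request:
arm_command --turn '[[0,0,0],[0,0,0]]' --xyz '[[0,0.02,0],[0,0,0]]' --claw '[22,22]'

```text
time_s: 13.0
position: [0.6041, -0.1677, 0.0667]
tool_rot: [[0.374, 0.927, -0.001], [0.927, -0.374, 0.0], [0.0, -0.001, -1.0]]
ft_force: [-2.3, 1.4, 0.8]
grip_width: 0.0225
gripper_force: 1.4
```

Request:
arm_command --turn '[[0,0,0],[0,0,0]]' --xyz '[[0,0.02,0],[0,0,0]]' --claw '[22,22]'

```text
time_s: 13.2
position: [0.6051, -0.1682, 0.0667]
tool_rot: [[0.374, 0.927, -0.0], [0.927, -0.374, 0.0], [0.0, -0.001, -1.0]]
ft_force: [-2.9, 1.0, 1.9]
grip_width: 0.0219
gripper_force: 1.6
```

```bash
python3 look.py | grep -v edge
```

```text
t 13.2 p [ 0.6051 -0.1682  0.0667] yaw_y -21.97 tilt [-0.0005  0.0003] F [-2.9  1.   1.9] w 0.0219 gf 1.6
tcp u 31.8 v -0.8
tab u,v,z -49.08697643759263 0.44702687811705444 62.39737326913548 1617
```

Request:
arm_command --turn '[[0,0,0],[0,0,0]]' --xyz '[[0,0.02,0],[0,0,0]]' --claw '[22,22]'

```text
time_s: 13.45
position: [0.6061, -0.1686, 0.0667]
tool_rot: [[0.374, 0.927, -0.0], [0.927, -0.374, 0.0], [0.0, -0.0, -1.0]]
ft_force: [-2.7, 2.0, 0.1]
grip_width: 0.022
gripper_force: 1.8
```

```bash
python3 look.py | grep -v edge
```

```text
t 13.45 p [ 0.6061 -0.1686  0.0667] yaw_y -21.97 tilt [-0.0004  0.0002] F [-2.7  2.   0.1] w 0.022 gf 1.8
tcp u 32.9 v -0.8
tab u,v,z -47.98649014013384 0.5275016685732659 62.42436856640403 1602
```

Request:
arm_command --turn '[[0,0,0],[0,0,0]]' --xyz '[[0,0.016,0],[0,0,0]]' --claw '[22,22]'

```text
time_s: 13.7
position: [0.6068, -0.1689, 0.0667]
tool_rot: [[0.374, 0.927, -0.0], [0.927, -0.374, 0.0], [0.0, -0.0, -1.0]]
ft_force: [-3.3, 1.9, 0.9]
grip_width: 0.0218
gripper_force: 2.1
```

```bash
python3 look.py | grep -v edge
```

```text
t 13.7 p [ 0.6068 -0.1689  0.0667] yaw_y -21.97 tilt [-0.0003  0.0002] F [-3.3  1.9  0.9] w 0.0218 gf 2.1
tcp u 33.7 v -0.8
tab u,v,z -47.28249559245534 0.5065625075468677 62.377591094481666 1607
```

Request:
arm_command --turn '[[0,0,0],[0,0,0]]' --xyz '[[0,0.014,0],[0,0,0]]' --claw '[22,22]'

```text
time_s: 13.95
position: [0.607, -0.1689, 0.0667]
tool_rot: [[0.374, 0.927, -0.002], [0.927, -0.374, 0.001], [0.0, -0.002, -1.0]]
ft_force: [-5.8, 1.6, 1.3]
grip_width: 0.0219
gripper_force: 3.3
```

```bash
python3 look.py | grep -v edge
```

```text
t 13.95 p [ 0.607  -0.1689  0.0667] yaw_y -21.96 tilt [-0.0015  0.0006] F [-5.8  1.6  1.3] w 0.0219 gf 3.3
tcp u 33.9 v -0.7
tab u,v,z -47.12070341514452 0.5368760717230914 62.400926803498656 1604
```

The force rises without advance, which is the hard stop, but the tab is still about 3 mm high. I'll check whether the plate is pitched (tail lifted by pushing high on the fin).

```bash
cat > tilt.py <<'E'
from h import *
s,p,R=st();a=np.radians(-22);cc,ss=np.cos(a),np.sin(a)
im,d=imaging.get_image('wrist');cv2.imwrite('pics/wt.png',im);P=cloud('wrist',d);U=(P[...,0]*cc+P[...,1]*ss-.5922)*1000;V=(-P[...,0]*ss+P[...,1]*cc-.0715)*1000;Z=P[...,2]*1000
hsv=cv2.cvtColor(im,cv2.COLOR_BGR2HSV);g=(hsv[...,1]<70)&(Z>55)&(Z<70)&(V>15)&(V<34)
for lo in range(-40,90,10):
    k=g&(U>=lo)&(U<lo+10)
    if k.sum()>20: print('plate u',lo,round(np.median(Z[k]),2),k.sum())
o=(cv2.inRange(hsv,(3,120,60),(20,255,255))>0)&(V<12)&(Z>40)&(Z<75);print('tab u',np.percentile(U[o],[1,50,99]).round(1),'z',np.median(Z[o]),o.sum())
for lo in range(-62,-30,5):
    k=o&(U>=lo)&(U<lo+5)
    if k.sum()>9:print('  tab',lo,np.median(Z[k]).round(2))
E
python3 tilt.py; python3 -c "
import cv2;im=cv2.imread('pics/wt.png');cv2.imwrite('pics/wtc.png',cv2.resize(im[100:330,100:400],None,fx=2.6,fy=2.6,interpolation=2))"
```

```text
t 14.0 p [ 0.607  -0.169   0.0667] yaw_y -21.97 tilt [-0.0015  0.0006] F [-6.   2.4  2.6] w 0.0218 gf 3.2
plate u -40 62.36 585
plate u -30 62.2 771
plate u -20 62.07 769
plate u -10 61.88 768
plate u 0 61.62 763
plate u 10 61.46 756
plate u 20 61.21 644
plate u 30 60.97 662
plate u 40 60.75 762
plate u 50 60.53 747
plate u 60 60.29 738
plate u 70 60.07 742
plate u 80 59.86 755
tab u [-65.7 -47.1 -33.9] z 62.40059134980249 1603
  tab -62 62.59
  tab -57 62.49
  tab -52 62.41
  tab -47 62.4
  tab -42 62.24
  tab -37 62.23
```

View pics/wtc.png

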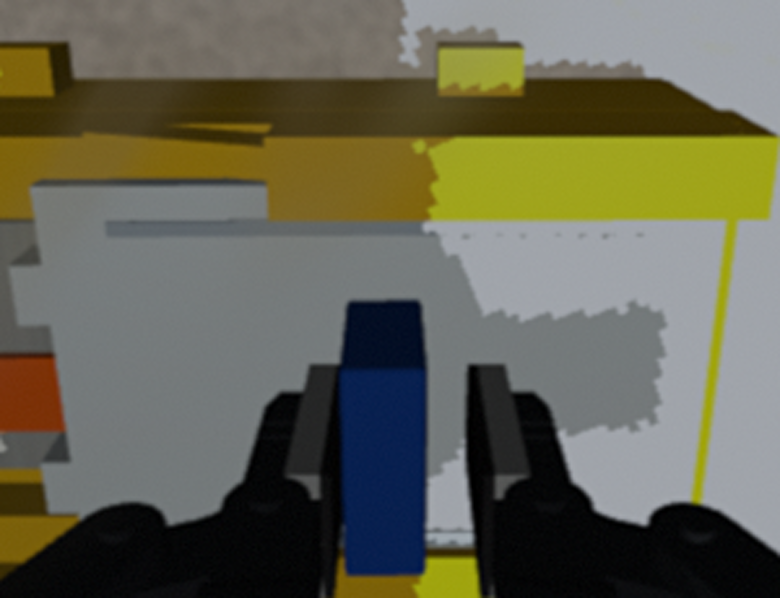

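The crop shows the cover under the lips with its leading edge near the end stop (column 700) and the rear pad on the fin (column 340). The depth confirms a pitch of 2.5 mm over the plate, tail up, so the hook is past the ledge but held high. I'll lower the fingertips onto the plate behind the fin and press it flat gently while holding it home.

Request:
arm_command --turn '[[0,0,0],[0,0,0]]' --xyz '[[0,0,0.03],[0,0,0.03]]' --claw '[22,22]'

```text
time_s: 14.25
position: [0.6067, -0.1688, 0.0643]
tool_rot: [[0.374, 0.927, -0.002], [0.927, -0.374, 0.001], [-0.0, -0.002, -1.0]]
ft_force: [-9.1, 3.8, 7.5]
grip_width: 0.022
gripper_force: 4.9
```

Request:
arm_command --turn '[[0,0,0],[0,0,0]]' --xyz '[[0,0,0.02],[0,0,0]]' --claw '[22,22]'

```text
time_s: 14.45
position: [0.6067, -0.1688, 0.0631]
tool_rot: [[0.374, 0.927, -0.002], [0.927, -0.374, 0.001], [-0.0, -0.002, -1.0]]
ft_force: [-8.3, 3.6, 5.4]
grip_width: 0.0221
gripper_force: 4.5
```

```bash
python3 tilt.py | grep -E "^t|u -30|u 40|tab u"
```

```text
t 14.45 p [ 0.6067 -0.1688  0.0631] yaw_y -21.96 tilt [-0.002   0.0007] F [-8.3  3.6  5.4] w 0.0221 gf 4.5
plate u -30 60.28 784
plate u 40 60.0 788
tab u [-63.9 -47.1 -34.1] z 60.03468527628877 1628
```

The plate is flat again and the tab is back down. I'll press slightly more, then ease the push off and see whether it holds.

Request:
arm_command --turn '[[0,0,0],[0,0,0]]' --xyz '[[0,0,0.015],[0,0,0]]' --claw '[22,22]'

```text
time_s: 14.7
position: [0.6067, -0.1688, 0.0625]
tool_rot: [[0.374, 0.927, -0.002], [0.927, -0.374, 0.001], [-0.0, -0.002, -1.0]]
ft_force: [-8.4, 2.9, 6.5]
grip_width: 0.0219
gripper_force: 4.7
```

```bash
python3 tilt.py | grep -E "^t|u -30|u 40|tab"
```

```text
t 14.7 p [ 0.6067 -0.1688  0.0625] yaw_y -21.96 tilt [-0.0019  0.0006] F [-8.4  2.9  6.5] w 0.0219 gf 4.7
plate u -30 60.29 783
plate u 40 59.95 788
tab u [-64.  -47.3 -34.1] z 60.050674079078675 1620
  tab -62 60.02
  tab -57 60.06
  tab -52 60.07
  tab -47 60.06
  tab -42 60.03
  tab -37 60.09
```

Request:
arm_command --turn '[[0,0,0],[0,0,0],[0,0,0],[0,0,0]]' --xyz '[[0,-0.02,0],[0,-0.02,0],[0,-0.02,0],[0,0,0]]' --claw '[22,22,22,22]'

```text
time_s: 15.15
position: [0.605, -0.1682, 0.0622]
tool_rot: [[0.374, 0.927, 0.001], [0.927, -0.374, -0.0], [-0.0, 0.001, -1.0]]
ft_force: [-1.5, 1.2, 1.8]
grip_width: 0.0218
gripper_force: 1.3
```

```bash
python3 tilt.py | grep -E "^t|u -30|u 40|tab"
```

```text
t 15.15 p [ 0.605  -0.1682  0.0622] yaw_y -21.97 tilt [ 0.0007 -0.0004] F [-1.5  1.2  1.8] w 0.0218 gf 1.3
plate u -30 59.82 795
plate u 40 59.87 790
tab u [-65.7 -49.1 -35.8] z 59.4931253525648 1619
  tab -62 59.43
  tab -57 59.49
  tab -52 59.51
  tab -47 59.48
  tab -42 59.54
  tab -37 59.76
```

Request:
arm_command --turn '[[0,0,0],[0,0,0],[0,0,0],[0,0,0]]' --xyz '[[0,-0.03,0],[0,-0.03,0],[0,-0.02,0],[0,0,0]]' --claw '[22,22,22,22]'

```text
time_s: 15.6
position: [0.601, -0.1666, 0.0621]
tool_rot: [[0.374, 0.927, 0.0], [0.927, -0.374, -0.0], [-0.0, 0.0, -1.0]]
ft_force: [-0.0, -0.1, 0.4]
grip_width: 0.0221
gripper_force: 0.0
```

```bash
python3 tilt.py | grep -E "^t|u -30|u 40|tab"
```

```text
t 15.6 p [ 0.601  -0.1666  0.0621] yaw_y -21.97 tilt [ 0.0003 -0.0002] F [-0.  -0.1  0.4] w 0.0221 gf 0.0
plate u -30 59.83 790
plate u 40 59.89 788
tab u [-65.4 -49.3 -35.9] z 59.49216517461602 1640
  tab -62 59.42
  tab -57 59.45
  tab -52 59.5
  tab -47 59.51
  tab -42 59.56
  tab -37 59.74
```

The cover stays put with zero force after backing off (tab moved 2 mm back from the hard stop, not 4), so it is latched. I'll let go, rise clear and confirm.

Request:
arm_command --turn '[[0,0,0],[0,0,0],[0,0,0],[0,0,0],[0,0,0],[0,0,0],[0,0,0],[0,0,0],[0,0,0],[0,0,0]]' --xyz '[[0,0,-0.06],[0,0,0],[0,0,0],[0,0,-0.2],[0,0,-0.5],[0,0,-0.7],[0,0,-0.7],[0,0,-0.5],[0,0,0],[0,0,0]]' --claw '[22,35,35,35,35,35,35,35,35,35]'

```text
time_s: 16.65
position: [0.6009, -0.1665, 0.1955]
tool_rot: [[0.374, 0.927, 0.001], [0.927, -0.374, -0.0], [-0.0, 0.001, -1.0]]
ft_force: [0.3, -0.4, -0.2]
grip_width: 0.0351
gripper_force: 0.0
```

```bash
python3 tilt.py | grep -E "^t|u -30|u 40|tab"; python3 -c "
from h import *
im,d=imaging.get_image('scene');b=cv2.imread('pics/wt.png')
c=np.zeros((600,800,3),np.uint8);c[:300,:400]=cv2.resize(b,(400,300));c[:300,400:]=cv2.resize(im,(400,300));c[300:,100:700]=cv2.resize(im[150:290,130:410],(600,300),interpolation=2);cv2.imwrite('pics/fin.png',c)"
```

```text
t 16.65 p [ 0.6009 -0.1665  0.1955] yaw_y -21.97 tilt [ 0.0006 -0.0003] F [ 0.3 -0.4 -0.2] w 0.0351 gf 0.0
plate u -30 58.95 260
plate u 40 58.86 253
tab u [-64.4 -49.6 -36.5] z 58.63175880374803 545
  tab -62 58.59
  tab -57 58.72
  tab -52 58.7
  tab -47 58.55
  tab -42 58.68
  tab -37 59.0
```

View pics/fin.png

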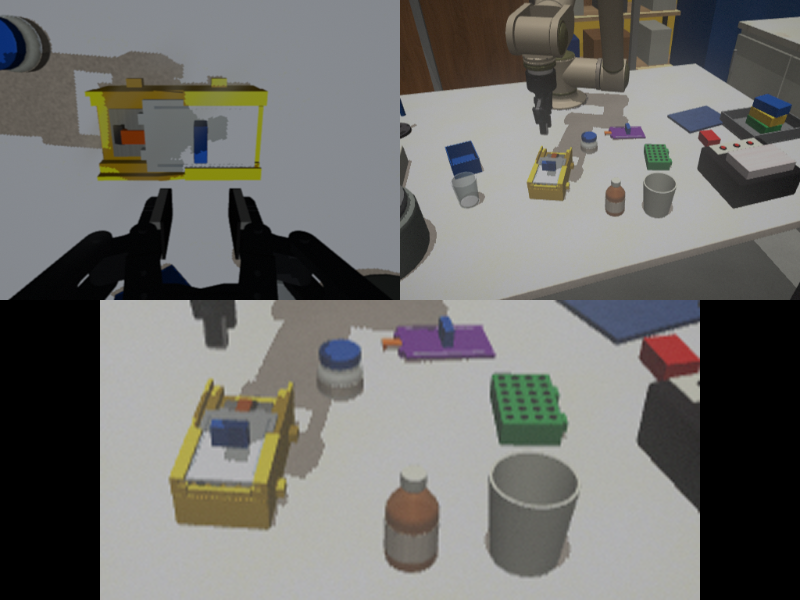

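The final view shows the cover in the yellow rack, with the tab at (130,136) in the wrist panel and flat. The green rack is empty, and the bottle, jar, cup, box and purple look-alike are all standing. The cover sits about 2 mm short of the hard stop against the sprung bar, with nothing touching it. Handing in.

```bash
python3 -c "
from rig import env
print(env.close_job())"
```

```text
the job is handed in; nothing more can be done
None
```

The cover is in the yellow rack and, by position and force, latched: with the fingers off it rests flat about 2 mm short of the hard stop, where an unlatched cover would have sprung back about 4 mm. I pushed with about 10 N at most, nothing else was moved, and I handed the job in at about 17 s; I did not read the red bar's travel directly.

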